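# Dial the code on the match box and slide it open

## Task

Unlock the child-proof match box on the worktop: roll its three thumbwheels with a fingertip until they show 4, 2 and 5 dots on top, read from left to right, then slide the hatch fully open to the right and let go. The rubber wheels sit at uneven heights on stiff springs, so feel for each one and press it gently, never harder than about 18 N. Leave the other things standing where they are.

Things in the scene. Friction and masses are not known exactly. Their poses are not given: they have to be found in the camera images.
- lockbox: child-proof grey metal match box, fixed, 110 (x) x 250 (y) x 70 mm high. Origin: centre of underside, z up, +x side away from the robot. Left (+y): lock head with flat top 70 mm up and three slots in a row along y, 55 mm apart, a black rubber wheel standing out of each. Right (-y): compartment under a sliding steel hatch flush with the top.
- slot_1 (a point): centre of the leftmost wheel's slot, in the plane of the lock head's flat top. The wheel, a plain rubber cylinder of 40 mm diameter and 24 mm width, turns about the box's y direction below this point. Its top stands 7 to 17 mm above this point, differently for every wheel and every time: feel for it.
- wheel_1 (a joint): turn of the leftmost wheel, rad. Six numbers, 1 to 6 white dots as on a die, sit 60 degrees apart on the rim; the one on top, between two white index ridges, counts. Value = (number - 1) x 1.0472; it grows as the wheel's top is rolled away from the robot (box's +x). Stops just below 1 and just above 6.
- slot_2 (a point): centre of the middle wheel's slot, in the plane of the lock head's flat top. Every wheel's axle is sprung: the wheel sinks 1 mm for each 7 N pressed on it and bottoms at 4 mm.
- wheel_2 (a joint): turn of the middle wheel, rad. Scale as wheel_1. On every wheel a sprung click holds each number and pulls it in to within 0.15 when let go less than half way to the next; between clicks rolling takes up to about 4.5 N at the rim. A smooth fingertip may slip if pressed under some 9 N; about 11 N is right, over 18 N damages the wheel.
- slot_3 (a point): centre of the rightmost wheel's slot, in the plane of the lock head's flat top. Slots are 29 mm wide (box's y) and 46 mm long (x).
- wheel_3 (a joint): turn of the rightmost wheel, rad. Scale and clicks as wheel_1 and wheel_2. The hatch frees only when every wheel has clicked in at its number.
- hatch (a joint): how far the hatch is slid open, m: 0 shut, 0.045 fully open at its stop. It slides along the box's -y (to the right, out over the end of the box); sliding takes about 2 N. With any wheel off its number it stops after some 3 mm; do not force it then.
- hatch_grip (a point): top centre of the hatch's black grip, an upright block 14 mm (box's x) x 18 mm (y) that stands 24 mm proud of the hatch and of the lock head's top (this point is 94 mm above the worktop); pinch it across its 14 mm from above. The point moves with the hatch.
- katori_0: bystander: small open steel bowl, 80 x 80 x 34 mm, origin under its centre
- garlic_a: bystander: garlic bulb, 53 mm, origin at its underside
- tea_spoon: bystander: teaspoon lying flat, 138 mm long, origin under its middle
- lemon_a: bystander: lemon, 83 x 58 mm, origin at its underside
- salt_shaker: bystander: white salt shaker, 43 mm across, 105 mm tall, origin under its centre
- steel_tumbler: bystander: steel tumbler, 71 mm across, 104 mm tall, origin under its centre

How it is judged:
By the outcome, as a careful person would: the job done as asked, in the order asked, and still so for the second after the job is handed in, with the robot touching nothing.
It also fails if it takes over 72 s, if anything falls off the work surface, if the arm or the gripper's body presses on something with over 40 N, if the wrist force passes 120 N, or if a joint passes its speed limit or range.

## Robot

A 7-joint arm with a two-finger parallel gripper is mounted at the origin on a cart in front of the work surface, level with it; the furniture and walls round the work are solid. World frame = base frame: x ahead of the robot, y to its left, z up, the work surface at z = 0. Lengths are in m, angles in rad, forces in N, time in s.
With the tool pointing down it reaches from about 0.35 to 0.9 m from the base axis. Payload 8.1 kg.
Tool frame: the origin (TCP) lies between the finger pads; the fingertips stand 17 mm ahead of it and the grasp point (between the pads) lies 2 mm behind it; z points along the fingers, y is the line along which they close (so a half turn about z gives the same grasp; the last joint's range is limited). The gripper opens to 92 mm and grips with 3 to 60 N. Pads are 19 mm wide; open, the fingers measure 130 mm over their backs; the gripper's body (75 mm by 190 mm) begins 47 mm behind the grasp point.
Start: joints at [1.031, 0.434, 0.025, 1.573, -0.012, 1.134, -0.075], TCP at [0.264, -0.566, 0.244] pointing down, gripper open.
Joint ranges: [-2.62, 2.62], [-0.44, 2.09], [-1.27, 1.32], [0.08, 2.57], [-1.32, 4.46], [0.12, 2], [-2.74, 2.74]. Speed limits (rad/s): [2.22, 2.22, 3.01, 3.01, 3.14, 3.14, 3.14].

## Interface

Orientations are given as a rotation vector (axis times angle).
In Python, from cell import observe, get_image, calibration, sign_off, look_for, regions_of, landmark_of gives the robot as it stands.
- The arm moves only by the tool jog_arm, never from a script. Its argument "plan" is a list of rows, each an object with "offset": the shift along the tool's x, y, z normalised to -1 to 1, where 1 is 0.15 m, a list of three; "twist": the turn, a rotation vector about the tool's x, y, z normalised to -1 to 1, where 1 is 2 pi rad, a list of three; "fingers": the gripper command: -1 is shut, 1 is fully open, values between are in proportion. In form: [{"offset": [x, y, z], "twist": [ax, ay, az], "fingers": fingers}, ...]. A call has 1 to 20 rows; each row is the pose to reach, as a shift and turn from the pose commanded when the call began, along the tool's axes at that moment, turning the shorter way round; what a row does not reach only later rows make up. A row lasts 1/8 s, in which the tool goes at most 62.5 mm and 10.7 degrees, less where a joint would pass 70% of its speed; a pose out of reach is approached as far as the arm can. A call with a number of a shift or a turn outside -1 to 1 is refused whole. A call with a gripper value outside its range is refused whole. The fingers move at their own pace and stop on an object; "newtons" is the grip in N (left out, the last holds). Time passes only in rows, so rows that repeat a pose let the fingers close. It gives the time, the measured TCP pose, the force, the opening and the grip force at its end, in the units of the state.
- observe(): the state, without advancing time (a new reading comes with each control period).
- get_image(name): name is "scene" or "top"; returns the picture (420x560x3 uint8, red, green, blue); there is no depth.
- calibration(name): a dict with "fov_y" (degrees; the focal length in pixels is half the picture's height over the tangent of half this angle, whatever the lens; pixels are square), "cx", "cy" (the principal point, pixels), "position" and "attitude" of the camera in the world. Camera axes: x right, y down, z forward; pixel columns grow to the right and rows downward; lengths in m; the calibration is good to about 2 mm. A picture is of the moment at which its call begins. calibration takes no time and is no camera call.
- sign_off(): hands the job in; it is judged then, once.
Trained networks look in the newest picture that a camera, given by its name, has taken for a name from the list of things; names that differ only in an ending like _2 or _b are one class to them, and where a whole thing is asked for, a point or a joint stands for the part that bears it (a point fixed in the world has none). Each returns a list of dicts, best first, with "conf" (0 to 1); they miss things now and then, are a little off and sometimes report something else, mostly with a low value. They report only what shows in the picture. A call takes as long as a camera call.
- look_for(thing, camera): "box" ([left, top, width, height] as shares, 0 to 1, of the picture: columns of its width, rows of its height, round what is visible of it).
- regions_of(thing, camera): "region" (420x560 bool, what is visible of it) and "box" ([left, top, width, height] as shares, 0 to 1, of the picture: columns of its width, rows of its height, round what is visible of it).
- landmark_of(thing, camera): "at" ([row, column] as shares, 0 to 1, of the picture: columns of its width, rows of its height: a listed point, or the origin of a listed thing).
The state is a dict: "clock": time; "joints": joint angles; "dq": joint speeds; "joint_efforts": joint torques, N m; "position": TCP position; "ee_rot": TCP orientation; "force": force on the tool from outside, world axes, zero at the start; "ft_torque": the same for the moment, N m; "width": opening from 0.0 (shut) to 1.0 (fully open); "gripper_force": force on a finger pad.
Only numpy, scipy, OpenCV 4.12 (cv2) and the standard library are available. Lean on these libraries where they do the work, as an engineer would, in place of code of your own. Each camera call takes 0.05 s, during which the arm holds its last target. There are 200 camera calls.

## Working session

There is one attempt and no reset: what is moved stays moved. The work goes in short steps, Python scripts to look and compute and a tool call to move; the robot and the scene stay as the last step left them, time stands still between calls to the robot, and variables do not carry over. Pictures are saved under pics/ and viewed, at most 10 in all, crops included, and the job is handed in when it is done.

Besides the shell and the picture viewer there is one more tool, called after ">>>" by a JSON object that holds its "op" and its "data", one argument or row to a line. jog_arm: Moves the arm, as the interface text tells. Scaled input: -1 to 1 covers 0.15 m each way for a shift and 2 pi rad each way for a turn. Its arguments: {"type":"object","properties":{"plan":{"type":"array","items":{"type":"object","properties":{"offset":{"type":"array","items":{"type":"number","minimum":-1,"maximum":1}},"twist":{"type":"array","items":{"type":"number","minimum":-1,"maximum":1}},"fingers":{"type":"number"}}}},"newtons":{"type":"number"}},"required":["plan"]}

```bash
mkdir -p pics
cat > h.py <<'E'
from cell import *
import numpy as np, cv2
from scipy.spatial.transform import Rotation as R
def cam(n):
    c=calibration(n); a=np.array(c["attitude"],float)
    M=a if a.shape==(3,3) else R.from_rotvec(a).as_matrix()
    return c,M,210/np.tan(np.radians(c["fov_y"])/2)
def ray(n,at,z):
    c,M,f=cam(n); r,k=at[0]*420,at[1]*560
    d=M@np.array([(k-c["cx"])/f,(r-c["cy"])/f,1]); p=np.array(c["position"])
    return p+d*(z-p[2])/d[2]
def proj(n,P):
    c,M,f=cam(n); q=M.T@(np.array(P)-c["position"]); return [c["cx"]+f*q[0]/q[2], c["cy"]+f*q[1]/q[2]]
def save(n,name,crop=None,s=1):
    im=get_image(n)[:,:,::-1]
    if crop: x0,y0,x1,y1=crop; im=im[y0:y1,x0:x1]
    cv2.imwrite(name,cv2.resize(im,None,fx=s,fy=s,interpolation=cv2.INTER_CUBIC))
E
python3 - <<'E'
from h import *
print(calibration("top"),calibration("scene")); print(observe())
save("top","pics/top.png"); save("scene","pics/scene.png")
for n in("top","scene"):
  for t,z in(("lockbox",0),("slot_1",.07),("slot_2",.07),("slot_3",.07),("hatch_grip",.094)):
    for d in landmark_of(t,n)[:4]: print(n,t,round(d["conf"],2),np.round(d["at"],3),ray(n,d["at"],z).round(4))
E
```

```text
{'fov_y': 55.97432703041499, 'cx': 278.7499857547191, 'cy': 207.13025303520303, 'position': array([0.41034064, 0.04938685, 1.13650918]), 'attitude': array([-2.13690694,  2.12922743, -0.13158072])} {'fov_y': 54.31403978691024, 'cx': 275.928307354674, 'cy': 206.39504662755428, 'position': array([-0.19242057,  0.79449391,  0.77560866]), 'attitude': array([-0.97972896,  2.27437923, -1.20126049])}
{'clock': 0.0, 'joints': array([ 1.03138625,  0.43521959,  0.02495313,  1.57410709, -0.01158684,
        1.13401426, -0.07510564]), 'dq': array([-0.00067342, -0.00156963,  0.00077177,  0.00111464, -0.00118161,
       -0.00055491,  0.00202473]), 'joint_efforts': array([ 8.86431935e-04, -6.67835283e+01,  9.85169895e-01, -3.14453530e+01,
       -6.06120494e-02,  4.26631712e-02,  9.39564825e-05]), 'position': array([ 0.2641524 , -0.56588603,  0.24294298]), 'ee_rot': array([-3.06548916e+00, -6.80287331e-01,  7.70993054e-04]), 'force': array([-0.14869345,  0.11014633,  0.26968476]), 'ft_torque': array([-0.00961901,  0.03492878,  0.02071004]), 'gripper_force': 0.0, 'width': 1.001500914997343}
top lockb
[... 488 characters left out ...]
496 0.458] [0.5662 0.1366 0.07  ]
top hatch_grip 0.57 [0.523 0.534] [0.5318 0.0222 0.094 ]
scene lockbox 0.96 [0.554 0.506] [0.5362 0.0999 0.    ]
scene slot_1 0.84 [0.531 0.453] [0.5628 0.1942 0.07  ]
scene slot_1 0.61 [0.504 0.51 ] [0.5399 0.0877 0.07  ]
scene slot_1 0.55 [0.522 0.483] [0.5425 0.1463 0.07  ]
scene slot_2 0.84 [0.531 0.453] [0.5628 0.1942 0.07  ]
scene slot_2 0.61 [0.504 0.51 ] [0.5399 0.0877 0.07  ]
scene slot_2 0.55 [0.522 0.483] [0.5425 0.1463 0.07  ]
scene slot_3 0.84 [0.531 0.453] [0.5628 0.1942 0.07  ]
scene slot_3 0.61 [0.504 0.51 ] [0.5399 0.0877 0.07  ]
scene slot_3 0.55 [0.522 0.483] [0.5425 0.1463 0.07  ]
scene hatch_grip 0.77 [0.479 0.536] [0.5249 0.0395 0.094 ]
```

View pics/top.png

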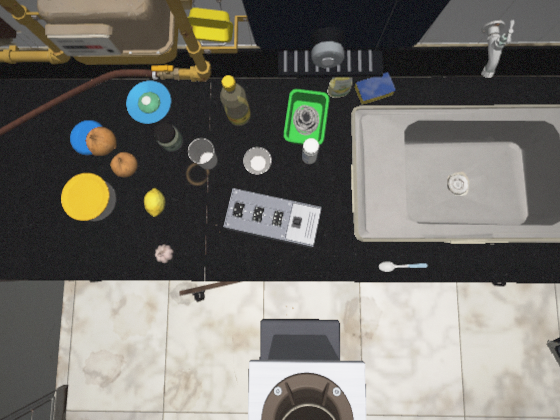

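View pics/scene.png

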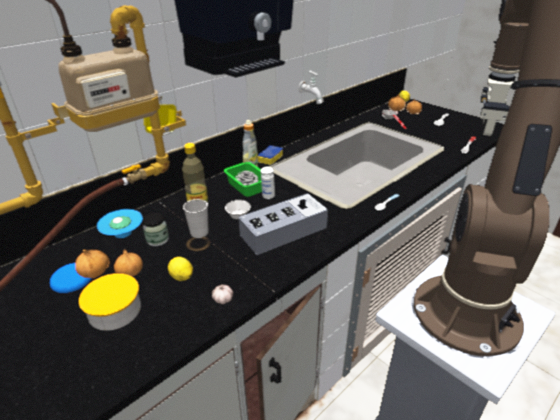

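The top view shows the grey box at columns 224–321, rows 188–246, yawed slightly, with wheels near (238,209), (259,214) and (277,218) and the grip near (297,222). I'll fit the pose from the silhouettes and zoom in to read the dots.

```bash
cat > fit.py <<'E'
from h import *
from scipy.optimize import minimize
masks={}
for n in("top","scene"):
    d=regions_of("lockbox",n); print(n,[(round(e["conf"],2),int(e["region"].sum())) for e in d]); masks[n]=d[0]["region"]
S=8
def sil(n,p):
    c,s=np.cos(p[2]),np.sin(p[2]); pts=[]
    L=[(x,y,z) for x in(-.055,.055) for y in(-.125,.125) for z in(0,.07)]
    for x,y,z in L: pts.append(proj(n,(p[0]+c*x-s*y,p[1]+s*x+c*y,z)))
    h=cv2.convexHull((np.array(pts)*16).round().astype(np.int32).reshape(-1,1,2))
    m=np.zeros((420,560),np.uint8); cv2.fillConvexPoly(m,h,1,shift=4); return m>0
def cost(p,ns=("top","scene")): return sum(1-(sil(n,p)&masks[n]).sum()/(sil(n,p)|masks[n]).sum() for n in ns)
for ns in(("top",),("scene",),("top","scene")):
    best=min((minimize(cost,(.545,.1,a),args=(ns,),method="Nelder-Mead",options=dict(initial_simplex=[(.545,.1,a),(.565,.1,a),(.545,.12,a),(.545,.1,a+.1)])) for a in(-.1,-.2,-.3)),key=lambda r:r.fun)
    print(ns,best.x.round(4),best.fun)
E
python3 fit.py
python3 - <<'E'
from h import *
a=get_image("top")[180:255,215:330,::-1]; b=get_image("scene")[185:255,230:335,::-1]
A=cv2.resize(a,(690,450),interpolation=cv2.INTER_CUBIC)
cv2.imwrite("pics/a.png",A); cv2.imwrite("pics/b.png",cv2.resize(b,(735,490),interpolation=cv2.INTER_CUBIC))
E
```

```text
top [(0.66, 3400)]
scene [(0.8, 2964)]Traceback (most recent call last):
  File "fit.py", line 15, in <module>
    best=min((minimize(cost,(.545,.1,a),args=(ns,),method="Nelder-Mead",options=dict(initial_simplex=[(.545,.1,a),(.565,.1,a),(.545,.12,a),(.545,.1,a+.1)])) for a in(-.1,-.2,-.3)),key=lambda r:r.fun)
  File "fit.py", line 15, in <genexpr>
    best=min((minimize(cost,(.545,.1,a),args=(ns,),method="Nelder-Mead",options=dict(initial_simplex=[(.545,.1,a),(.565,.1,a),(.545,.12,a),(.545,.1,a+.1)])) for a in(-.1,-.2,-.3)),key=lambda r:r.fun)
              ~~~~~~~~^^^^^^^^^^^^^^^^^^^^^^^^^^^^^^^^^^^^^^^^^^^^^^^^^^^^^^^^^^^^^^^^^^^^^^^^^^^^^^^^^^^^^^^^^^^^^^^^^^^^^^^^^^^^^^^^^^^^^^^^^^^^^^^^^^^^^^
    res = _minimize_neldermead(fun, x0, args, callback, bounds=bounds,
                               **options)
    fsim[k] = func(sim[k])
              ~~~~^^^^^^^^
    fx = function(np.copy(x), *(wrapper_args + args))
  File "fit.py", line 13, in cost
    def cost(p,ns=("top","scene")): return sum(1-(sil(n,p)&masks[n]).sum()/(sil(n,p)|masks[n]).sum() for n in ns)
                                           ~~~^^^^^^^^^^^^^^^^^^^^^^^^^^^^^^^^^^^^^^^^^^^^^^^^^^^^^^^^^^^^^^^^^^^
  File "fit.py", line 13, in <genexpr>
    def cost(p,ns=("top","scene")): return sum(1-(sil(n,p)&masks[n]).sum()/(sil(n,p)|masks[n]).sum() for n in ns)
                                                                            ~~~^^^^^
  File "fit.py", line 10, in sil
    for x,y,z in L: pts.append(proj(n,(p[0]+c*x-s*y,p[1]+s*x+c*y,z)))
                               ~~~~^^^^^^^^^^^^^^^^^^^^^^^^^^^^^^^^^
  File "h.py", line 13, in proj
    c,M,f=cam(n); q=M.T@(np.array(P)-c["position"]); return [c["cx"]+f*q[0]/q[2], c["cy"]+f*q[1]/q[2]]
          ~~~^^^
  File "h.py", line 5, in cam
    c=calibration(n); a=np.array(c["attitude"],float)
ValueError: time passes only in moves, steps and waits
```

View pics/a.png

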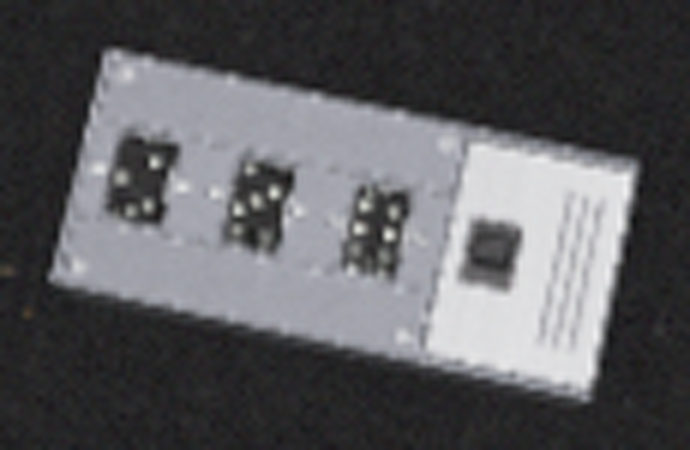

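View pics/b.png

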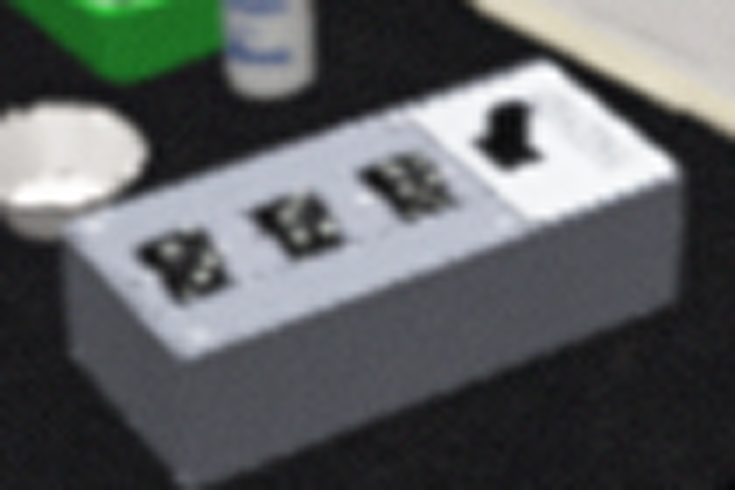

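In the crops I read wheel 1 as about 2 and wheel 2 as about 3. Wheel 3, near crop (377,228), is ambiguous. I'll cache the calibration, finish the pose fit, and rectify the wheel area.

```bash
sed -i 's/^def cam(n):/import functools\n@functools.cache\ndef cam(n):/' h.py
python3 fit.py
cat > rect.py <<'E'
from h import *
import sys
def rect(P,zs,out,names=("top","scene")):
    x,y,a=P;c,s=np.cos(a),np.sin(a);rows=[]
    for n in names:
        im=np.mean([get_image(n).astype(float) for _ in range(4)],0)[:,:,::-1].clip(0,255).astype(np.uint8)
        K=200;tiles=[]
        for j,z in enumerate(zs):
            u=np.arange(K)/K-.5; X,Y=np.meshgrid(-u*.05,-u*.05,indexing="ij")
            X,Y=X,Y+.0925-.055*j
            pts=np.array([proj(n,(x+c*p-s*q,y+s*p+c*q,z)) for p,q in zip(X.ravel(),Y.ravel())],np.float32).reshape(K,K,2)
            tiles.append(cv2.remap(im,pts[...,0],pts[...,1],cv2.INTER_CUBIC))
        rows.append(np.hstack(tiles))
    cv2.imwrite(out,np.vstack(rows))
E
```

```text
top [(0.58, 3384)]
scene [(0.8, 3113)]
('top',) [ 0.5421  0.0948 -0.2191] 0.13764975783838895
('scene',) [ 0.5423  0.0954 -0.1958] 0.10283073367995377
('top', 'scene') [ 0.542   0.0952 -0.2142] 0.24560098940092967
```

Run:
```python
from h import *
g=lambda c,z:ray("top",((c[1]/6+180)/420,(c[0]/6+215)/560),z)[:2]
C=np.array([g(c,.07) for c in((105,50),(637,158),(592,400),(50,280))])
print(C.round(4), C.mean(0), np.linalg.norm(np.diff(C,axis=0,append=C[:1]),axis=1))
w=(C[0]+C[3]-C[1]-C[2]); a=np.arctan2(-w[0],w[1]); w2=C[0]+C[1]-C[2]-C[3]; print("yaw",a,np.arctan2(w2[1],w2[0]))
m=C.mean(0)
for c,z in(((140,178),.082),((258,205),.082),((375,230),.082),((490,250),.094),((97,168),.07),((182,187),.07),((215,190),.07),((298,210),.07),((333,215),.07),((422,240),.07)):
  p=g(c,z)-m; print(c,(p+m).round(4),[round(np.cos(a)*p[0]+np.sin(a)*p[1],4),round(-np.sin(a)*p[0]+np.cos(a)*p[1],4)])
from rect import rect
rect((m[0],m[1],a),(.082,.082,.082),"pics/r.png")
```

```text
[[ 0.6214  0.2042]
 [ 0.5717 -0.0392]
 [ 0.4622 -0.018 ]
 [ 0.5153  0.2268]] [0.54263906 0.0934279 ] [0.2484039  0.11154207 0.25044358 0.10851964]
yaw -0.20778927418080706 -0.2004202257467883
(140, 178) [0.5604 0.1853] [np.float64(-0.0016), np.float64(0.0935)]
(258, 205) [0.5482 0.1319] [np.float64(-0.0025), np.float64(0.0388)]
(375, 230) [0.537  0.0792] [np.float64(-0.0026), np.float64(-0.0151)]
(490, 250) [0.5268 0.028 ] [np.float64(-0.002), np.float64(-0.0673)]
(97, 168) [0.5666 0.2066] [np.float64(0.0001), np.float64(0.1157)]
(182, 187) [0.558  0.1676] [np.float64(-0.0003), np.float64(0.0757)]
(215, 190) [0.5566 0.1525] [np.float64(0.0015), np.float64(0.0607)]
(298, 210) [0.5475 0.1146] [np.float64(0.0004), np.float64(0.0217)]
(333, 215) [0.5453 0.0987] [np.float64(0.0015), np.float64(0.0057)]
(422, 240) [0.534  0.0583] [np.float64(-0.0012), np.float64(-0.0362)]
```

View pics/r.png

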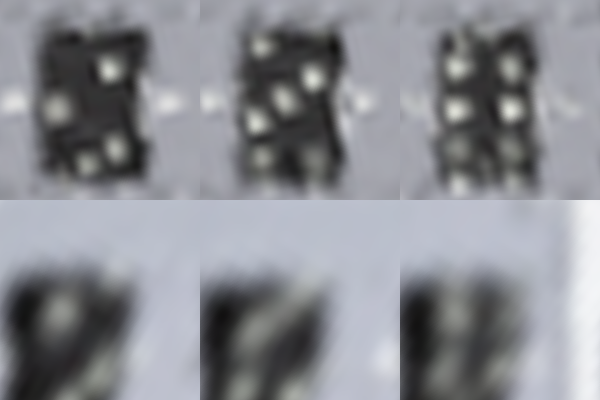

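Rectified tiles: wheel 1 (dots at (110,68) and (57,108)) shows 2. Wheel 2 (diagonal through (285,98)) shows 3. Wheel 3 (2×2 around (484,89)) shows 4. So the turns needed are +2, −1 and +1. The box is at (0.5425, 0.0935) with yaw −0.206. I'll move with fingers shut and tool y along box x.

>>> {"op": "jog_arm", "data": {
  "plan": [
    {"offset": [0.35,-0.35,0],"twist": [0,0,-0.03],"fingers": -1},
    {"offset": [0.65,-0.65,0],"twist": [0,0,-0.06],"fingers": -1},
    {"offset": [1,-1,0],"twist": [0,0,-0.09],"fingers": -1},
    {"offset": [1,-1,0],"twist": [0,0,-0.12],"fingers": -1},
    {"offset": [1,-1,0],"twist": [0,0,-0.1477],"fingers": -1},
    {"offset": [1,-1,0],"twist": [0,0,-0.1477],"fingers": -1}
  ]
}}

```text
clock: 2.05
position: [0.3369, -0.3669, 0.2439]
ee_rot: [2.439, 1.98, -0.0]
force: [0.1, 0.1, 0.5]
width: 0.399
gripper_force: 0.0
```

```bash
cat > go.py <<'E'
from h import *
import sys
# usage: go.py boxx boxy tipz : offset (units) to bring the tip there, tool square to box
P=(.5425,.0935,-.206)
def go(bx,by,tz):
    o=observe(); Rt=R.from_rotvec(o["ee_rot"]); c,s=np.cos(P[2]),np.sin(P[2])
    t=np.array([P[0]+c*bx-s*by,P[1]+s*bx+c*by,tz+.017]); d=Rt.inv().apply(t-o["position"])
    X=np.array([c,s,0]); G=np.column_stack([np.cross(X,[0,0,-1]),X,[0,0,-1]])
    w=(Rt.inv()*R.from_matrix(G)).as_rotvec()
    p=o["position"]-[*P[:2],0]
    print("t",round(o["clock"],2),"off",(d/.15).round(4),"tw",(w/2/np.pi).round(4),"tip box",round(c*p[0]+s*p[1],4),round(-s*p[0]+c*p[1],4),round(p[2]-.017,4),"F",o["force"].round(2),"w",round(o["width"],3))
if __name__=="__main__": go(*map(float,sys.argv[1:]))
E
python3 go.py -.01 .094 .100
```

```text
t 2.05 off [3.9125 0.6437 0.8453] tw [ 0.      0.     -0.0001] tip box -0.1071 -0.4928 0.2269 F [0.12 0.13 0.48] w 0.399
```

>>> {"op": "jog_arm", "data": {
  "plan": [
    {"offset": [0.4,0.08,0],"twist": [0,0,0],"fingers": -1},
    {"offset": [0.8,0.16,0],"twist": [0,0,0],"fingers": -1},
    {"offset": [1,0.2,0],"twist": [0,0,0],"fingers": -1}
  ]
}}

```text
clock: 2.42
position: [0.398, -0.2237, 0.2439]
ee_rot: [2.441, 1.978, 0.001]
force: [-0.1, -0.4, -0.3]
width: 0.068
gripper_force: 0.0
```

>>> {"op": "jog_arm", "data": {
  "plan": [
    {"offset": [0.4,0.08,0],"twist": [0,0,0],"fingers": -1},
    {"offset": [0.8,0.16,0],"twist": [0,0,0],"fingers": -1},
    {"offset": [1,0.2,0],"twist": [0,0,0],"fingers": -1}
  ]
}}

```text
clock: 2.8
position: [0.4581, -0.0827, 0.244]
ee_rot: [-2.441, -1.978, -0.002]
force: [-0.3, -0.4, -0.1]
width: 0.004
gripper_force: 0.0
```

>>> {"op": "jog_arm", "data": {
  "plan": [
    {"offset": [0.4,0.08,0],"twist": [0,0,0],"fingers": -1},
    {"offset": [0.8,0.16,0],"twist": [0,0,0],"fingers": -1},
    {"offset": [1,0.2,0],"twist": [0,0,0],"fingers": -1}
  ]
}}

```text
clock: 3.18
position: [0.5181, 0.0582, 0.2438]
ee_rot: [-2.44, -1.977, -0.002]
force: [-0.2, -0.6, -0.1]
width: 0.007
gripper_force: 0.0
```

>>> {"op": "jog_arm", "data": {
  "plan": [
    {"offset": [0.4,0.02,0],"twist": [0,0,0],"fingers": -1},
    {"offset": [0.8,0.04,0],"twist": [0,0,0],"fingers": -1},
    {"offset": [0.9125,0.0437,0.3],"twist": [0,0,0],"fingers": -1},
    {"offset": [0.9125,0.0437,0.6],"twist": [0,0,0],"fingers": -1},
    {"offset": [0.9125,0.0437,0.78],"twist": [0,0,0],"fingers": -1},
    {"offset": [0.9125,0.0437,0.78],"twist": [0,0,0],"fingers": -1},
    {"offset": [0.9125,0.0437,0.78],"twist": [0,0,0],"fingers": -1}
  ]
}}

```text
clock: 4.05
position: [0.5523, 0.1878, 0.1278]
ee_rot: [2.44, 1.978, 0.002]
force: [1.4, -0.1, -0.6]
width: 0.005
gripper_force: 0.0
```

```bash
python3 go.py -.01 .094 .088
python3 - <<'E'
from h import *
a=get_image("top")[160:270,200:340,::-1]; b=get_image("scene")[165:255,225:335,::-1]
A=cv2.resize(a,(520,409),interpolation=cv2.INTER_CUBIC); B=cv2.resize(b,(280,409),interpolation=cv2.INTER_CUBIC)
cv2.imwrite("pics/c.png",np.hstack([A,B]))
E
```

```text
t 4.05 off [-0.0023 -0.0022  0.1521] tw [ 0.0002 -0.0001 -0.0004] tip box -0.0097 0.0943 0.1108 F [ 1.38 -0.11 -0.64] w 0.005
```

View pics/c.png

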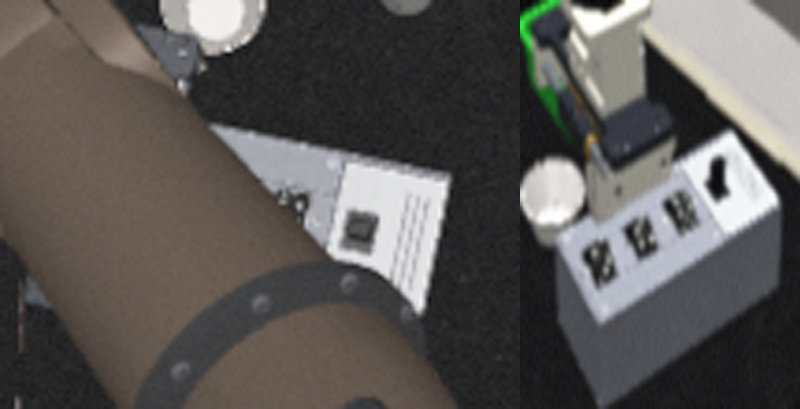

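The gripper stands over the lock head near wheel 1, which fits the computed pose. Now I'll feel for wheel 1.

>>> {"op": "jog_arm", "data": {
  "plan": [
    {"offset": [0,0,0.1],"twist": [0,0,0],"fingers": -1},
    {"offset": [0,0,0.148],"twist": [0,0,0],"fingers": -1},
    {"offset": [0,0,0.148],"twist": [0,0,0],"fingers": -1},
    {"offset": [0,0,0.148],"twist": [0,0,0],"fingers": -1}
  ]
}}

```text
clock: 4.65
position: [0.5515, 0.1878, 0.1045]
ee_rot: [-2.438, -1.981, -0.0]
force: [-0.2, 0.5, 0.5]
width: 0.004
gripper_force: 0.0
```

>>> {"op": "jog_arm", "data": {
  "plan": [
    {"offset": [0,0,0.007],"twist": [0,0,0],"fingers": -1},
    {"offset": [0,0,0.0125],"twist": [0,0,0],"fingers": -1},
    {"offset": [0,0,0.0125],"twist": [0,0,0],"fingers": -1},
    {"offset": [0,0,0.0125],"twist": [0,0,0],"fingers": -1}
  ]
}}

```text
clock: 5.15
position: [0.5515, 0.1877, 0.1027]
ee_rot: [2.438, 1.981, 0.0]
force: [0.1, -0.7, 0.3]
width: 0.004
gripper_force: 0.0
```

```bash
python3 go.py -.01 .094 .085
```

```text
t 5.15 off [-0.0006  0.0032  0.0047] tw [ 0. -0. -0.] tip box -0.0105 0.0941 0.0857 F [ 0.06 -0.72  0.34] w 0.004
```

>>> {"op": "jog_arm", "data": {
  "plan": [
    {"offset": [0,0,0.007],"twist": [0,0,0],"fingers": -1},
    {"offset": [0,0,0.0125],"twist": [0,0,0],"fingers": -1},
    {"offset": [0,0,0.0125],"twist": [0,0,0],"fingers": -1}
  ]
}}

```text
clock: 5.52
position: [0.5514, 0.1877, 0.1007]
ee_rot: [-2.438, -1.981, 0.0]
force: [0.3, 0.4, 0.5]
width: 0.007
gripper_force: 0.0
```

>>> {"op": "jog_arm", "data": {
  "plan": [
    {"offset": [0,0,0.007],"twist": [0,0,0],"fingers": -1},
    {"offset": [0,0,0.0125],"twist": [0,0,0],"fingers": -1},
    {"offset": [0,0,0.0125],"twist": [0,0,0],"fingers": -1}
  ]
}}

```text
clock: 5.9
position: [0.5514, 0.1878, 0.0989]
ee_rot: [-2.438, -1.981, -0.0]
force: [-0.2, 0.9, 1.5]
width: -0.0
gripper_force: 0.9
```

>>> {"op": "jog_arm", "data": {
  "plan": [
    {"offset": [0,0,0.004],"twist": [0,0,0],"fingers": -1},
    {"offset": [0,0,0.007],"twist": [0,0,0],"fingers": -1},
    {"offset": [0,0,0.007],"twist": [0,0,0],"fingers": -1}
  ]
}}

```text
clock: 6.28
position: [0.5514, 0.1878, 0.0981]
ee_rot: [2.438, 1.981, 0.0]
force: [-3.2, -0.4, 5.9]
width: 0.002
gripper_force: 3.0
```

The lateral force suggests the tip acts as a narrow point on the wheel's flank. I'll feel again at the crown to get the true top height.

>>> {"op": "jog_arm", "data": {
  "plan": [
    {"offset": [0,0,-0.03],"twist": [0,0,0],"fingers": -1},
    {"offset": [0,0.07,-0.04],"twist": [0,0,0],"fingers": -1},
    {"offset": [0,0.07,-0.037],"twist": [0,0,0],"fingers": -1},
    {"offset": [0,0.07,-0.037],"twist": [0,0,0],"fingers": -1}
  ]
}}

```text
clock: 6.78
position: [0.5617, 0.1854, 0.1031]
ee_rot: [-2.438, -1.981, 0.001]
force: [0.4, 0.5, -0.1]
width: 0.008
gripper_force: 0.0
```

```bash
python3 go.py 0 .094 .085
```

```text
t 6.78 off [ 0.0007 -0.0002  0.0073] tw [-0.0001  0.     -0.0001] tip box 0.0 0.0939 0.0861 F [ 0.42  0.48 -0.1 ] w 0.008
```

>>> {"op": "jog_arm", "data": {
  "plan": [
    {"offset": [0,0,0.005],"twist": [0,0,0],"fingers": -1},
    {"offset": [0,0,0.01],"twist": [0,0,0],"fingers": -1},
    {"offset": [0,0,0.01],"twist": [0,0,0],"fingers": -1}
  ]
}}

```text
clock: 7.15
position: [0.5616, 0.1856, 0.1018]
ee_rot: [-2.438, -1.981, 0.0]
force: [0.2, 0.2, 0.6]
width: 0.007
gripper_force: 0.0
```

>>> {"op": "jog_arm", "data": {
  "plan": [
    {"offset": [0,0,0.005],"twist": [0,0,0],"fingers": -1},
    {"offset": [0,0,0.01],"twist": [0,0,0],"fingers": -1},
    {"offset": [0,0,0.01],"twist": [0,0,0],"fingers": -1}
  ]
}}

```text
clock: 7.52
position: [0.5618, 0.1856, 0.1006]
ee_rot: [2.438, 1.981, 0.0]
force: [-1.0, -0.4, 2.5]
width: 0.004
gripper_force: 1.3
```

>>> {"op": "jog_arm", "data": {
  "plan": [
    {"offset": [0,-0.02,-0.02],"twist": [0,0,0],"fingers": -1},
    {"offset": [0,-0.067,-0.01],"twist": [0,0,0],"fingers": -1},
    {"offset": [0,-0.067,0.01],"twist": [0,0,0],"fingers": -1},
    {"offset": [0,-0.067,0.018],"twist": [0,0,0],"fingers": -1},
    {"offset": [0,-0.067,0.018],"twist": [0,0,0],"fingers": -1}
  ]
}}

```text
clock: 8.15
position: [0.5513, 0.188, 0.0979]
ee_rot: [-2.437, -1.981, 0.001]
force: [-4.1, 1.0, 6.5]
width: 0.004
gripper_force: 3.9
```

```bash
python3 go.py 0 .094 .085
```

```text
t 8.15 off [-0.0021  0.0712 -0.0277] tw [-0.0001  0.      0.0001] tip box -0.0107 0.0943 0.0809 F [-4.1   0.97  6.52] w 0.004
```

>>> {"op": "jog_arm", "data": {
  "plan": [
    {"offset": [0,0,0.003],"twist": [0,0,0],"fingers": -1},
    {"offset": [0,0.009,0.0005],"twist": [0,0,0],"fingers": -1},
    {"offset": [0,0.018,-0.002],"twist": [0,0,0],"fingers": -1},
    {"offset": [0,0.027,-0.004],"twist": [0,0,0],"fingers": -1},
    {"offset": [0,0.035,-0.006],"twist": [0,0,0],"fingers": -1},
    {"offset": [0,0.035,-0.006],"twist": [0,0,0],"fingers": -1}
  ]
}}

```text
clock: 8.9
position: [0.5562, 0.1869, 0.099]
ee_rot: [-2.437, -1.981, 0.002]
force: [-5.1, 0.0, 10.2]
width: 0.008
gripper_force: 5.1
```

```bash
python3 go.py 0 .094 .085
```

```text
t 8.9 off [-0.0018  0.0379 -0.0203] tw [-0.0002  0.0001  0.0001] tip box -0.0057 0.0943 0.082 F [-5.15  0.03 10.21] w 0.008
```

>>> {"op": "jog_arm", "data": {
  "plan": [
    {"offset": [0,0.01,-0.0015],"twist": [0,0,0],"fingers": -1},
    {"offset": [0,0.02,-0.003],"twist": [0,0,0],"fingers": -1},
    {"offset": [0,0.03,-0.004],"twist": [0,0,0],"fingers": -1},
    {"offset": [0,0.038,-0.005],"twist": [0,0,0],"fingers": -1},
    {"offset": [0,0.038,-0.005],"twist": [0,0,0],"fingers": -1}
  ]
}}

```text
clock: 9.52
position: [0.564, 0.1853, 0.1]
ee_rot: [2.438, 1.98, 0.003]
force: [2.0, -1.4, 5.6]
width: 0.007
gripper_force: 2.9
```

```bash
python3 go.py 0 .094 .085
```

```text
t 9.53 off [-0.0016 -0.015  -0.0132] tw [ 0.0004 -0.0001 -0.0001] tip box 0.0023 0.0942 0.083 F [ 2.03 -1.44  5.62] w 0.007
```

>>> {"op": "jog_arm", "data": {
  "plan": [
    {"offset": [0,0.01,0.003],"twist": [0,0,0],"fingers": -1},
    {"offset": [0,0.02,0.005],"twist": [0,0,0],"fingers": -1},
    {"offset": [0,0.028,0.0065],"twist": [0,0,0],"fingers": -1},
    {"offset": [0,0.028,0.0065],"twist": [0,0,0],"fingers": -1}
  ]
}}

```text
clock: 10.02
position: [0.5682, 0.1844, 0.0993]
ee_rot: [2.438, 1.979, 0.004]
force: [1.6, -1.4, 7.7]
width: 0.004
gripper_force: 4.1
```

```bash
python3 go.py 0 .094 .085
```

```text
t 10.03 off [-0.0016 -0.0437 -0.018 ] tw [ 0.0004 -0.0001 -0.0001] tip box 0.0066 0.0942 0.0823 F [ 1.63 -1.41  7.66] w 0.004
```

>>> {"op": "jog_arm", "data": {
  "plan": [
    {"offset": [0,0.01,0.002],"twist": [0,0,0],"fingers": -1},
    {"offset": [0,0.02,0.006],"twist": [0,0,0],"fingers": -1},
    {"offset": [0,0.028,0.009],"twist": [0,0,0],"fingers": -1},
    {"offset": [0,0.028,0.009],"twist": [0,0,0],"fingers": -1}
  ]
}}

```text
clock: 10.52
position: [0.5724, 0.1835, 0.098]
ee_rot: [2.438, 1.979, 0.004]
force: [0.6, -2.7, 7.6]
width: 0.004
gripper_force: 4.2
```

```bash
python3 go.py 0 .094 .085
```

```text
t 10.53 off [-0.0017 -0.0725 -0.0268] tw [ 0.0004 -0.0001 -0.0001] tip box 0.0109 0.0942 0.081 F [ 0.65 -2.66  7.59] w 0.004
```

Wheel 1 should now be at 3. The profile is symmetric: crown at 0.0838 m, effective radius about 30 mm. I'll run the second stroke in one call.

>>> {"op": "jog_arm", "data": {
  "plan": [
    {"offset": [0,0,-0.04],"twist": [0,0,0],"fingers": -1},
    {"offset": [0,-0.145,-0.04],"twist": [0,0,0],"fingers": -1},
    {"offset": [0,-0.145,-0.015],"twist": [0,0,0],"fingers": -1},
    {"offset": [0,-0.145,0],"twist": [0,0,0],"fingers": -1},
    {"offset": [0,-0.145,0.003],"twist": [0,0,0],"fingers": -1},
    {"offset": [0,-0.133,0.0005],"twist": [0,0,0],"fingers": -1},
    {"offset": [0,-0.12,-0.0035],"twist": [0,0,0],"fingers": -1},
    {"offset": [0,-0.107,-0.006],"twist": [0,0,0],"fingers": -1},
    {"offset": [0,-0.093,-0.008],"twist": [0,0,0],"fingers": -1},
    {"offset": [0,-0.08,-0.009],"twist": [0,0,0],"fingers": -1},
    {"offset": [0,-0.067,-0.009],"twist": [0,0,0],"fingers": -1},
    {"offset": [0,-0.053,-0.008],"twist": [0,0,0],"fingers": -1},
    {"offset": [0,-0.04,-0.0065],"twist": [0,0,0],"fingers": -1},
    {"offset": [0,-0.027,-0.004],"twist": [0,0,0],"fingers": -1},
    {"offset": [0,-0.013,-0.0005],"twist": [0,0,0],"fingers": -1},
    {"offset": [0,-0.002,0.0025],"twist": [0,0,0],"fingers": -1},
    {"offset": [0,-0.002,0.0025],"twist": [0,0,0],"fingers": -1}
  ]
}}

```text
clock: 12.65
position: [0.5726, 0.1833, 0.0976]
ee_rot: [2.438, 1.979, 0.004]
force: [0.2, -1.4, 10.1]
width: 0.004
gripper_force: 4.8
```

```bash
python3 go.py 0 .094 .085
```

```text
t 12.65 off [-0.0007 -0.074  -0.0294] tw [ 0.0004 -0.0001 -0.0002] tip box 0.0111 0.0941 0.0806 F [ 0.23 -1.37 10.05] w 0.004
```

>>> {"op": "jog_arm", "data": {
  "plan": [
    {"offset": [0,0,-0.08],"twist": [0,0,0],"fingers": -1},
    {"offset": [-0.2,0,-0.08],"twist": [0,0,0],"fingers": -1},
    {"offset": [-0.367,0,-0.08],"twist": [0,0,0],"fingers": -1},
    {"offset": [-0.367,0,-0.06],"twist": [0,0,0],"fingers": -1},
    {"offset": [-0.367,0,-0.037],"twist": [0,0,0],"fingers": -1},
    {"offset": [-0.367,0,-0.034],"twist": [0,0,0],"fingers": -1},
    {"offset": [-0.367,0,-0.034],"twist": [0,0,0],"fingers": -1}
  ]
}}

```text
clock: 13.52
position: [0.5593, 0.1307, 0.1017]
ee_rot: [-2.437, -1.982, -0.0]
force: [-0.4, -0.1, -0.2]
width: 0.003
gripper_force: 0.0
```

```bash
python3 go.py .0105 .039 .085
```

```text
t 13.53 off [-0.0055  0.0112 -0.0023] tw [-0.     -0.      0.0002] tip box 0.0088 0.0398 0.0847 F [-0.37 -0.06 -0.18] w 0.003
```

>>> {"op": "jog_arm", "data": {
  "plan": [
    {"offset": [-0.005,0.012,0.006],"twist": [0,0,0],"fingers": -1},
    {"offset": [-0.005,0.012,0.0125],"twist": [0,0,0],"fingers": -1},
    {"offset": [-0.005,0.012,0.0125],"twist": [0,0,0],"fingers": -1}
  ]
}}

```text
clock: 13.9
position: [0.5609, 0.1287, 0.0998]
ee_rot: [2.438, 1.981, -0.0]
force: [-0.0, -0.2, 0.6]
width: 0.001
gripper_force: 0.0
```

>>> {"op": "jog_arm", "data": {
  "plan": [
    {"offset": [0,0,0.006],"twist": [0,0,0],"fingers": -1},
    {"offset": [0,0,0.0125],"twist": [0,0,0],"fingers": -1},
    {"offset": [0,0,0.0125],"twist": [0,0,0],"fingers": -1}
  ]
}}

```text
clock: 14.28
position: [0.5609, 0.1288, 0.098]
ee_rot: [2.438, 1.981, 0.0]
force: [-1.5, -0.2, 0.4]
width: 0.008
gripper_force: 0.2
```

>>> {"op": "jog_arm", "data": {
  "plan": [
    {"offset": [0,0,0.006],"twist": [0,0,0],"fingers": -1},
    {"offset": [0,0,0.0125],"twist": [0,0,0],"fingers": -1},
    {"offset": [0,0,0.0125],"twist": [0,0,0],"fingers": -1}
  ]
}}

```text
clock: 14.65
position: [0.5616, 0.1287, 0.0966]
ee_rot: [2.438, 1.98, 0.002]
force: [0.7, -0.6, 5.3]
width: 0.006
gripper_force: 2.5
```

>>> {"op": "jog_arm", "data": {
  "plan": [
    {"offset": [0,0,0.0025],"twist": [0,0,0],"fingers": -1},
    {"offset": [0,0,0.0045],"twist": [0,0,0],"fingers": -1},
    {"offset": [0,-0.013,0],"twist": [0,0,0],"fingers": -1},
    {"offset": [0,-0.027,-0.0037],"twist": [0,0,0],"fingers": -1},
    {"offset": [0,-0.04,-0.0065],"twist": [0,0,0],"fingers": -1},
    {"offset": [0,-0.04,-0.0065],"twist": [0,0,0],"fingers": -1}
  ]
}}

```text
clock: 15.4
position: [0.5567, 0.1298, 0.098]
ee_rot: [2.437, 1.979, 0.004]
force: [2.6, -1.5, 6.1]
width: 0.002
gripper_force: 3.0
```

```bash
python3 go.py 0 .039 .085
```

```text
t 15.4 off [ 0.0039 -0.0432 -0.0265] tw [ 0.0005 -0.0001 -0.0001] tip box 0.0065 0.0384 0.081 F [ 2.63 -1.48  6.06] w 0.002
```

>>> {"op": "jog_arm", "data": {
  "plan": [
    {"offset": [0,0,0.005],"twist": [0,0,0],"fingers": -1},
    {"offset": [0,-0.013,0.003],"twist": [0,0,0],"fingers": -1},
    {"offset": [0,-0.027,0.002],"twist": [0,0,0],"fingers": -1},
    {"offset": [0,-0.04,0.0018],"twist": [0,0,0],"fingers": -1},
    {"offset": [0,-0.053,0.0025],"twist": [0,0,0],"fingers": -1},
    {"offset": [0,-0.053,0.0025],"twist": [0,0,0],"fingers": -1}
  ]
}}

```text
clock: 16.15
position: [0.5476, 0.1318, 0.0976]
ee_rot: [2.438, 1.981, 0.002]
force: [-1.0, -0.9, 9.9]
width: 0.004
gripper_force: 5.1
```

```bash
python3 go.py 0 .039 .085
```

```text
t 16.15 off [ 0.0031  0.0193 -0.0294] tw [ 0.0002 -0.0001 -0.    ] tip box -0.0029 0.0385 0.0806 F [-0.99 -0.94  9.92] w 0.004
```

>>> {"op": "jog_arm", "data": {
  "plan": [
    {"offset": [0,-0.013,0.002],"twist": [0,0,0],"fingers": -1},
    {"offset": [0,-0.027,0.0045],"twist": [0,0,0],"fingers": -1},
    {"offset": [0,-0.04,0.0075],"twist": [0,0,0],"fingers": -1},
    {"offset": [0,-0.052,0.011],"twist": [0,0,0],"fingers": -1},
    {"offset": [0,-0.052,0.011],"twist": [0,0,0],"fingers": -1}
  ]
}}

```text
clock: 16.77
position: [0.5397, 0.1336, 0.0958]
ee_rot: [2.438, 1.981, 0.001]
force: [-2.1, 0.2, 8.7]
width: 0.008
gripper_force: 4.7
```

```bash
python3 go.py 0 .039 .085
```

```text
t 16.77 off [ 0.0024  0.0732 -0.0414] tw [ 0.0001 -0.0001  0.    ] tip box -0.011 0.0386 0.0788 F [-2.1   0.23  8.75] w 0.008
```

>>> {"op": "jog_arm", "data": {
  "plan": [
    {"offset": [0,0,-0.08],"twist": [0,0,0],"fingers": -1},
    {"offset": [-0.2,0,-0.08],"twist": [0,0,0],"fingers": -1},
    {"offset": [-0.364,0,-0.08],"twist": [0,0,0],"fingers": -1},
    {"offset": [-0.364,0,-0.06],"twist": [0,0,0],"fingers": -1},
    {"offset": [-0.364,0,-0.046],"twist": [0,0,0],"fingers": -1},
    {"offset": [-0.364,0,-0.044],"twist": [0,0,0],"fingers": -1},
    {"offset": [-0.364,0,-0.044],"twist": [0,0,0],"fingers": -1}
  ]
}}

```text
clock: 17.65
position: [0.5284, 0.0806, 0.1017]
ee_rot: [-2.437, -1.982, -0.0]
force: [0.5, 0.9, -0.1]
width: 0.005
gripper_force: 0.0
```

```bash
python3 go.py -.0108 -.016 .085
```

```text
t 17.65 off [-0.0033  0.0022 -0.0023] tw [-0.     -0.      0.0002] tip box -0.0111 -0.0155 0.0847 F [ 0.49  0.85 -0.1 ] w 0.005
```

>>> {"op": "jog_arm", "data": {
  "plan": [
    {"offset": [0,0,0.006],"twist": [0,0,0],"fingers": -1},
    {"offset": [0,0,0.0125],"twist": [0,0,0],"fingers": -1},
    {"offset": [0,0,0.0125],"twist": [0,0,0],"fingers": -1}
  ]
}}

```text
clock: 18.02
position: [0.5284, 0.0798, 0.0997]
ee_rot: [-2.438, -1.981, 0.0]
force: [0.5, 0.5, -0.1]
width: 0.001
gripper_force: 0.0
```

>>> {"op": "jog_arm", "data": {
  "plan": [
    {"offset": [0,0,0.006],"twist": [0,0,0],"fingers": -1},
    {"offset": [0,0,0.0125],"twist": [0,0,0],"fingers": -1},
    {"offset": [0,0,0.0125],"twist": [0,0,0],"fingers": -1}
  ]
}}

```text
clock: 18.4
position: [0.5283, 0.0798, 0.098]
ee_rot: [-2.438, -1.981, 0.0]
force: [-1.4, 0.1, 2.8]
width: 0.006
gripper_force: 1.4
```

>>> {"op": "jog_arm", "data": {
  "plan": [
    {"offset": [0,0,0.005],"twist": [0,0,0],"fingers": -1},
    {"offset": [0,0,0.009],"twist": [0,0,0],"fingers": -1},
    {"offset": [0,0.013,0.0045],"twist": [0,0,0],"fingers": -1},
    {"offset": [0,0.027,0.0005],"twist": [0,0,0],"fingers": -1},
    {"offset": [0,0.04,-0.002],"twist": [0,0,0],"fingers": -1},
    {"offset": [0,0.04,-0.002],"twist": [0,0,0],"fingers": -1}
  ]
}}

```text
clock: 19.15
position: [0.5333, 0.0787, 0.0984]
ee_rot: [-2.437, -1.981, 0.002]
force: [-5.7, -0.7, 9.1]
width: 0.003
gripper_force: 4.6
```

```bash
python3 go.py 0 -.016 .085
```

```text
t 19.15 off [ 0.0021  0.0396 -0.0244] tw [-0.0002  0.0001  0.    ] tip box -0.0059 -0.0163 0.0814 F [-5.69 -0.72  9.11] w 0.003
```

>>> {"op": "jog_arm", "data": {
  "plan": [
    {"offset": [0,0.013,-0.0015],"twist": [0,0,0],"fingers": -1},
    {"offset": [0,0.027,-0.0025],"twist": [0,0,0],"fingers": -1},
    {"offset": [0,0.04,-0.0025],"twist": [0,0,0],"fingers": -1},
    {"offset": [0,0.053,-0.0013],"twist": [0,0,0],"fingers": -1},
    {"offset": [0,0.067,0.0005],"twist": [0,0,0],"fingers": -1},
    {"offset": [0,0.08,0.003],"twist": [0,0,0],"fingers": -1},
    {"offset": [0,0.093,0.0065],"twist": [0,0,0],"fingers": -1},
    {"offset": [0,0.107,0.011],"twist": [0,0,0],"fingers": -1},
    {"offset": [0,0.107,0.011],"twist": [0,0,0],"fingers": -1}
  ]
}}

```text
clock: 20.27
position: [0.5508, 0.0751, 0.097]
ee_rot: [2.438, 1.98, 0.002]
force: [-0.5, -1.0, 6.8]
width: 0.005
gripper_force: 2.7
```

```bash
python3 go.py -.0 -.0673 .115
```

```text
t 20.27 off [-0.3398 -0.0787 -0.2334] tw [ 0.0002 -0.     -0.0001] tip box 0.0119 -0.0163 0.08 F [-0.53 -1.02  6.83] w 0.005
```

>>> {"op": "jog_arm", "data": {
  "plan": [
    {"offset": [0,0,-0.3],"twist": [0,0,0],"fingers": -1},
    {"offset": [-0.2,0,-0.5],"twist": [0,0,0],"fingers": -1},
    {"offset": [-0.6,-0.05,-0.5],"twist": [0,0,0],"fingers": -1},
    {"offset": [-1,-0.08,-0.5],"twist": [0,0,0],"fingers": -1}
  ]
}}

```text
clock: 20.78
position: [0.5073, -0.0705, 0.172]
ee_rot: [2.436, 1.982, 0.001]
force: [1.2, -0.6, -1.3]
width: 0.005
gripper_force: 0.0
```

>>> {"op": "jog_arm", "data": {
  "plan": [
    {"offset": [-0.4,0,0],"twist": [0,0,0],"fingers": -0.3},
    {"offset": [-0.8,0,0],"twist": [0,0,0],"fingers": -0.3},
    {"offset": [-1,0,0],"twist": [0,0,0],"fingers": -0.3},
    {"offset": [-1,0,0],"twist": [0,0,0],"fingers": -0.3}
  ]
}}

```text
clock: 21.28
position: [0.4758, -0.2191, 0.1712]
ee_rot: [2.443, 1.975, -0.002]
force: [-0.0, 0.7, 0.4]
width: 0.342
gripper_force: 0.0
```

```bash
python3 - <<'E'
from rect import *
rect((.5425,.0935,-.206),(.083,.083,.083),"pics/r2.png",("top",))
E
python3 go.py -.0 -.0673 .115
```

```text
t 21.48 off [1.6503 0.0086 0.2647] tw [ 0.     -0.0001  0.0003] tip box -0.0008 -0.3149 0.1546 F [-1.81 -0.4  -0.52] w 0.347
```

View pics/r2.png

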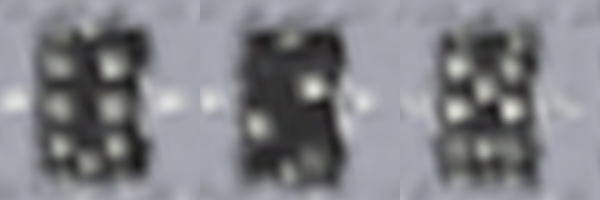

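The wheels show 4 (2×2 around (86,86)), 2 (diagonal around (285,107)) and 5 (quincunx around (485,88)). Next is the hatch grip.

>>> {"op": "jog_arm", "data": {
  "plan": [
    {"offset": [0.4,0,0],"twist": [0,0,0],"fingers": -0.25},
    {"offset": [0.8,0,0],"twist": [0,0,0],"fingers": -0.25},
    {"offset": [1,0,0],"twist": [0,0,0],"fingers": -0.25}
  ]
}}

```text
clock: 21.85
position: [0.5081, -0.0639, 0.172]
ee_rot: [-2.432, -1.988, -0.003]
force: [-0.1, -0.5, -0.3]
width: 0.376
gripper_force: 0.0
```

>>> {"op": "jog_arm", "data": {
  "plan": [
    {"offset": [0.4,0,0],"twist": [0,0,0],"fingers": -0.25},
    {"offset": [0.65,0,0.1],"twist": [0,0,0],"fingers": -0.25},
    {"offset": [0.65,0,0.2],"twist": [0,0,0],"fingers": -0.25},
    {"offset": [0.65,0,0.2],"twist": [0,0,0],"fingers": -0.25},
    {"offset": [0.65,0,0.2],"twist": [0,0,0],"fingers": -0.25}
  ]
}}

```text
clock: 22.48
position: [0.5275, 0.0253, 0.1418]
ee_rot: [2.439, 1.979, -0.001]
force: [0.5, -0.6, 1.0]
width: 0.378
gripper_force: 0.0
```

```bash
python3 go.py -.001 -.0673 .0755
python3 - <<'E'
from h import *
b=get_image("scene")[165:255,225:335,::-1]
cv2.imwrite("pics/d.png",cv2.resize(b,(660,540),interpolation=cv2.INTER_CUBIC))
E
```

```text
t 22.48 off [ 0.017  -0.0015  0.3284] tw [-0.      0.0001 -0.0002] tip box -0.0008 -0.0698 0.1248 F [ 0.48 -0.58  1.01] w 0.378
```

View pics/d.png

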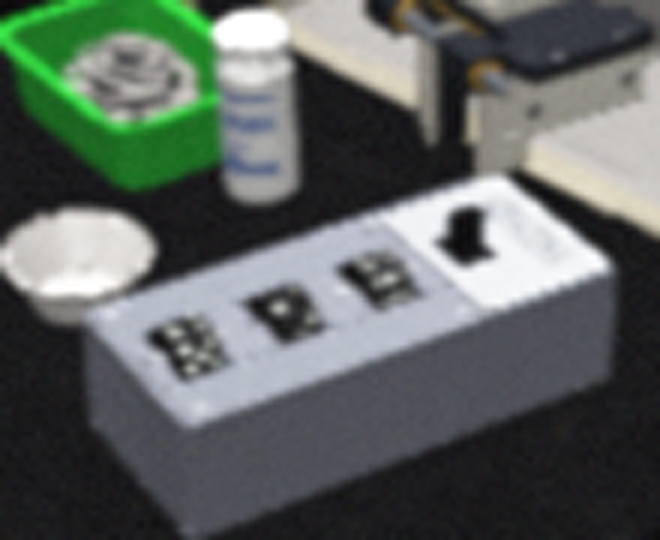

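The scene view shows the grip at crop (468,235), with the open fingers above it and displaced by parallax. I'll descend in two stages.

>>> {"op": "jog_arm", "data": {
  "plan": [
    {"offset": [0.015,0,0.1],"twist": [0,0,0],"fingers": -0.25},
    {"offset": [0.015,0,0.18],"twist": [0,0,0],"fingers": -0.25},
    {"offset": [0.015,0,0.22],"twist": [0,0,0],"fingers": -0.25},
    {"offset": [0.015,0,0.24],"twist": [0,0,0],"fingers": -0.25},
    {"offset": [0.015,0,0.24],"twist": [0,0,0],"fingers": -0.25}
  ]
}}

```text
clock: 23.15
position: [0.5279, 0.0285, 0.1054]
ee_rot: [-2.438, -1.981, 0.0]
force: [0.1, 0.5, 0.3]
width: 0.379
gripper_force: 0.0
```

```bash
python3 go.py -.001 -.0673 .0755
```

```text
t 23.15 off [-0.0048 -0.0002  0.0861] tw [-0.  0. -0.] tip box -0.001 -0.0666 0.0884 F [0.08 0.53 0.27] w 0.379
```

>>> {"op": "jog_arm", "data": {
  "plan": [
    {"offset": [0,0,0.05],"twist": [0,0,0],"fingers": -0.25},
    {"offset": [0,0,0.084],"twist": [0,0,0],"fingers": -0.25},
    {"offset": [0,0,0.084],"twist": [0,0,0],"fingers": -0.25},
    {"offset": [0,0,0.084],"twist": [0,0,0],"fingers": -1},
    {"offset": [0,0,0.084],"twist": [0,0,0],"fingers": -1},
    {"offset": [0,0,0.084],"twist": [0,0,0],"fingers": -1},
    {"offset": [0,0,0.084],"twist": [0,0,0],"fingers": -1}
  ],
  "newtons": 12
}}

```text
clock: 24.02
position: [0.5284, 0.0285, 0.0932]
ee_rot: [2.438, 1.981, 0.001]
force: [3.0, -0.1, 0.2]
width: 0.155
gripper_force: 12.0
```

>>> {"op": "jog_arm", "data": {
  "plan": [
    {"offset": [-0.01,0,0],"twist": [0,0,0],"fingers": -1},
    {"offset": [-0.02,0,0],"twist": [0,0,0],"fingers": -1},
    {"offset": [-0.03,0,0],"twist": [0,0,0],"fingers": -1},
    {"offset": [-0.04,0,0],"twist": [0,0,0],"fingers": -1},
    {"offset": [-0.04,0,0],"twist": [0,0,0],"fingers": -1}
  ]
}}

```text
clock: 24.65
position: [0.5271, 0.0223, 0.0931]
ee_rot: [2.438, 1.98, 0.001]
force: [3.4, 0.6, 0.1]
width: 0.152
gripper_force: 12.0
```

The hatch is unlocked: it has slid over 6 mm without resistance. I'll slide it to the stop.

>>> {"op": "jog_arm", "data": {
  "plan": [
    {"offset": [-0.04,0,0],"twist": [0,0,0],"fingers": -1},
    {"offset": [-0.08,0,0],"twist": [0,0,0],"fingers": -1},
    {"offset": [-0.12,0,0],"twist": [0,0,0],"fingers": -1},
    {"offset": [-0.16,0,0],"twist": [0,0,0],"fingers": -1},
    {"offset": [-0.2,0,0],"twist": [0,0,0],"fingers": -1},
    {"offset": [-0.23,0,0],"twist": [0,0,0],"fingers": -1},
    {"offset": [-0.25,0,0],"twist": [0,0,0],"fingers": -1},
    {"offset": [-0.258,0,0],"twist": [0,0,0],"fingers": -1},
    {"offset": [-0.262,0,0],"twist": [0,0,0],"fingers": -1},
    {"offset": [-0.262,0,0],"twist": [0,0,0],"fingers": -1}
  ]
}}

```text
clock: 25.9
position: [0.5189, -0.0155, 0.0931]
ee_rot: [2.438, 1.981, 0.001]
force: [4.4, 1.6, 5.1]
width: 0.151
gripper_force: 12.0
```

```bash
python3 go.py 0 -.1123 .0755
```

```text
t 25.9 off [-0.0049  0.0052  0.004 ] tw [ 0.0001 -0.      0.    ] tip box -0.0008 -0.1116 0.0761 F [4.36 1.57 5.07] w 0.151
```

>>> {"op": "jog_arm", "data": {
  "plan": [
    {"offset": [-0.006,0,0],"twist": [0,0,0],"fingers": -1},
    {"offset": [-0.012,0,0],"twist": [0,0,0],"fingers": -1},
    {"offset": [-0.012,0,0],"twist": [0,0,0],"fingers": -1}
  ]
}}

```text
clock: 26.28
position: [0.5189, -0.0157, 0.0931]
ee_rot: [-2.436, -1.982, -0.004]
force: [5.6, 6.5, 3.1]
width: 0.149
gripper_force: 12.0
```

It's at the stop: 6.5 N with no further travel. Release, lift straight up and clear.

>>> {"op": "jog_arm", "data": {
  "plan": [
    {"offset": [0,0,0],"twist": [0,0,0],"fingers": -0.2},
    {"offset": [0,0,0],"twist": [0,0,0],"fingers": -0.2},
    {"offset": [0,0,0],"twist": [0,0,0],"fingers": -0.2},
    {"offset": [0,0,0],"twist": [0,0,0],"fingers": -0.2},
    {"offset": [0,0,-0.1],"twist": [0,0,0],"fingers": -0.2},
    {"offset": [0,0,-0.3],"twist": [0,0,0],"fingers": -0.2},
    {"offset": [0,0,-0.6],"twist": [0,0,0],"fingers": -0.2},
    {"offset": [-0.4,0,-0.6],"twist": [0,0,0],"fingers": -0.2},
    {"offset": [-0.8,0,-0.6],"twist": [0,0,0],"fingers": -0.2},
    {"offset": [-1,0,-0.6],"twist": [0,0,0],"fingers": -0.2},
    {"offset": [-1,0,-0.6],"twist": [0,0,0],"fingers": -0.2}
  ]
}}

```text
clock: 27.65
position: [0.4869, -0.1674, 0.1838]
ee_rot: [2.442, 1.974, -0.001]
force: [0.2, 0.5, -0.1]
width: 0.396
gripper_force: 0.0
```

```bash
python3 go.py 0 -.1123 .0755
python3 - <<'E'
from h import *
a=get_image("top")[130:260,200:340,::-1]
cv2.imwrite("pics/e.png",cv2.resize(a,(640,594),interpolation=cv2.INTER_CUBIC))
for d in landmark_of("hatch_grip","top")[:2]: print(d["conf"],ray("top",d["at"],.094))
E
```

```text
t 27.65 off [1.0307 0.0017 0.6076] tw [ 0.0001  0.0002 -0.0008] tip box -0.0011 -0.2668 0.1668 F [ 0.15  0.49 -0.11] w 0.396
0.58 [ 0.52925837 -0.01518824  0.094     ]
0.33 [0.69431424 0.12708902 0.094     ]
```

View pics/e.png

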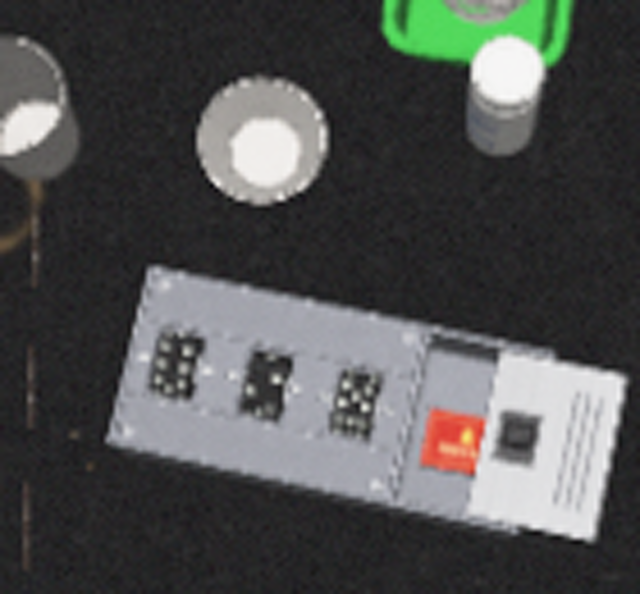

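The hatch is fully open: the grip is at crop (517,437), the match box inside shows at (450,440), and the wheels read 4, 2, 5. The bowl, shaker and tumbler haven't moved.

```bash
python3 -c "from cell import *; print(sign_off())"
```

```text
the job is handed in; nothing more can be done
None
```

I handed the job in at about 28 s: the wheels read 4, 2, 5, the hatch is open to its stop and let go, and the bystanders visible in the last picture (bowl, shaker, tumbler) look unmoved; the highest wheel force I read was about 11.5 N.

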